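# Free the vise and clamp a thin tube

### The arm

A 6-joint arm with a two-finger parallel gripper is mounted at the origin on the work surface. World frame = base frame: x ahead of the robot, y to its left, z up, the work surface at z = 0. Lengths are in mm, angles in rad, forces in N, time in s.
With the tool pointing down it reaches from about 300 to 775 mm from the base axis. Payload 14.6 kg.
Tool frame: the origin (TCP) lies between the finger pads; the fingertips stand ahead of it and the grasp point (between the pads) lies 2 mm behind it (arm.nose_length is the z of the fingertips in the tool frame, in mm); z points along the fingers, y is the line along which they close (so a half turn about z gives the same grasp; the last joint's range is limited). The gripper opens to 94 mm and grips with 3 to 60 N. Pads are 16 mm wide; open, the fingers measure 119 mm over their backs; the gripper's body (75 mm by 177 mm) begins 78 mm behind the grasp point.
Start: joints at [1.075, 0.3, 1.521, -0, 1.321, -0.067], TCP at [228.675, 500.197, 222.446] pointing down, gripper open.
Joint ranges: [-3.03, 3.03], [-0.79, 2.21], [0.23, 2.52], [-1.04, 4.18], [0, 3.07], [-2.55, 2.55]. Speed limits (rad/s): [2.22, 2.22, 2.57, 3.14, 3.14, 3.14].

### API

Orientations are given as a rotation vector (axis times angle).
In Python, from plant import arm gives the robot as it stands.
- The arm moves only by the shell command python3 shift.py 'ROWS' [FORCE]. ROWS is a JSON list of rows, 1 to 12 of them, each written [opening, [dx, dy, dz], [rx, ry, rz]]: the finger opening in mm, then dx, dy, dz in units of 25 mm, then a rotation vector rx, ry, rz in rad; each row is the pose to reach, as a shift and turn from the pose commanded when the command began, along the tool's axes at that moment; what a row does not reach only later rows make up. A row lasts 1/12 s, in which the tool goes at most 41.7 mm and 0.125 rad, less where a joint would pass 70% of its speed; a pose out of reach is approached as far as the arm can. The fingers move at their own pace and stop on an object; FORCE is the grip in N (left out, the last holds). Time passes only in rows, so rows that do not move let the fingers close. It prints the time, the measured TCP pose, the force, the opening and the grip force at its end. Input that does not fit is refused with a message, and nothing moves.
- arm.read_state(): the state, without advancing time (a new reading comes with each control period).
- arm.read_camera(name): name is "side" or "top" or "wrist"; returns a dict with "image" (480x640x3 uint8, red, green, blue), "fx", "fy", "cx", "cy" (pixels), "k1" (the pictures are not rectified: a ray, as slopes to the right and down, at radius r is drawn at 1 + k1 r^2 times it, then the intrinsics apply), "pose" (4x4, takes a point from camera to world coordinates). Camera axes: x right, y up, looking along -z (the intrinsics and any distortion apply to the point x, -y, -z); pixel columns grow to the right and rows downward; lengths in mm; the calibration is good to about 2 mm. A picture is of the moment at which its call begins. There is no depth.
- arm.hand_in(): hands the job in; it is judged then, once.
The state is a dict: "time_s": time; "joints": joint angles; "qvel": joint speeds; "joint_efforts": joint torques, N m; "tcp_pos": TCP position; "tool_rot": TCP orientation; "contact_force": force on the tool from outside, world axes, zero at the start; "wrist_torque": the same for the moment, N m; "width": finger opening in mm; "finger_force": force on a finger pad.
Only numpy, scipy, OpenCV 4.12 (cv2) and the standard library are available. Lean on these libraries where they do the work, as an engineer would, in place of code of your own. Each camera call takes 0.05 s, during which the arm holds its last target. There are 200 camera calls.

### The job

The bench vise is locked open by the spring pin with the red T-handle. Pull the pin up, turn it so that it stays out in its rest notch, then crank the vise shut so that its jaw grips the copper tube firmly, square between the jaws, without crushing the thin wall. Let go of everything, leave the pin parked out, and do not disturb the things lying on the bench.

Things in the scene. Friction and masses are not known exactly. Their poses are not given: they have to be found in the camera images.
- vise: Green vise, bolted down, base 160 x 400 x 20 mm. Origin: centre of its underside. z up; y along the jaw's slide: crank head at the +y end, fixed rear jaw at -y; -x is the lock pin's side, roughly facing the robot. Bed top 60 mm above the bench, x within +-50 mm. Jaws 90 mm wide (x), top 110 mm. The rear jaw's face is at y -110 to -94 mm: differs each time, stays in use.
- light_bar: Work-light over the crank, fixed to the vise; same origin and axes as vise. Bar 24 x 210 x 22 mm along y, centre at (-14, 155, 318) mm, on posts at x 110, y 60 and 250 mm. It is in the way of a gripper that turns the crank pointing straight down; leaned back along the crank's axis, a gripper reaching under 60 mm ahead of its middle clears it all round the circle.
- jaw: Sliding aluminium jaw; its face plate is backed with black rubber that gives 1 mm per 14 N. Origin: on that face, mid-width, at bed height; axes as the vise. Closes along -y, 36 mm per crank turn. Its yellow tongue (x -75 to -108 mm, 30 mm ahead of the face, 64 to 78 mm above the bench) meets the lock pin at face y -18 mm in the vise, unless that is parked.
- piece: Copper-coloured thin-walled rectangular tube, 90 (its x, along the jaws) x 30 (its y) x 40 mm high, 0.2 to 0.35 kg, loose on the bed between the open jaws, a little askew. Origin: centre of its underside. The closing jaw by itself pushes it flat against the rear jaw.
- pin_handle (a point): Centre of the spring lock pin's red T-handle: a bar 46 mm long (this point's y), 9 mm thick (its x), 13 mm high, free all round; 142 mm above the bench when in, 158 mm when parked. Take it from above, fingers across the 9 mm. The brass collar's top is 29 mm below the bar's centre when in.
- lock_pin (a joint): Height of the lock pin, m: 0 in, 0.026 fully out (a stop), 0.016 resting in the notch. A spring pulls it down with 4 N when in, 7.5 N fully out. Its cross-dog sits in a slot of the collar: it cannot turn until raised 19 mm; at 22 mm it turns freely.
- pin_turn (a joint): Turn of the T-handle about the vertical, rad: 0 when in, positive anticlockwise from above, at most 1.75 either way. The rest notch is a quarter turn away in either direction (+1.57 or -1.57, within 0.15): lowered there, the pin drops 3 mm into the notch and stays out. Let go near 0 it springs back in.
- crank_hub (a point): Centre of the crank, fixed to the vise at (-40, 140, 129) mm. Its z is the crank's axis, which leans 35 degrees from vertical to the vise's -x (up and towards the robot); its x points up and away from the robot; its y is the vise's y.
- crank_knob (a point): Middle of the red knob: a cylinder 21 mm across, 44 mm long, parallel to the crank's axis, 50 mm off it and 31 mm above crank_hub along it. The knob spans 9 to 53 mm above the hub, the arm's top is at 6 mm. It spins freely on its own pin, so it can be held and led round the circle without turning the gripper.
- crank (a joint): Crank angle, rad; closing is positive: clockwise looking down the axis onto the knob. At angle t the knob is at 50 mm x (cos t, -sin t) in crank_hub's x, y. 1.5 to 2.7 turns needed. Friction: about 4.5 N at the knob, either way; stays where left. Against the tube the push rises over about 1 rad: at 9 to 10 N along the path it is held firmly, at 18 N crushed.
- washer: Bystander: rusty washer, 68 mm across, 8 mm thick, flat on the bench near the vise. Origin: centre of its underside.
- offcut: Bystander: rusty flat offcut, 100 x 30 x 12 mm. Origin: centre of its underside.
- wrench: Bystander: steel wrench, 180 mm long, lying on the bench. Origin: its middle, underside.
- hammer: Bystander: hammer with a wooden handle, 260 mm long, lying. Origin: its middle, underside.
- grinder: Bystander: yellow angle grinder, 250 mm long, 66 mm high, lying. Origin: underside of its body.
- jig_block: Bystander: steel block, 50 x 50 x 45 mm. Origin: centre of its underside.

How it is judged (in metres and radians):
On the way, in this order (a step that is already met when the one before it is completed fails the run):
1. the lock pin is parked out in its rest notch and let go (value of joint lock_pin above 0.012 m and (value of joint pin_turn above 1.2 rad or value of joint pin_turn below -1.2 rad) and contact force between the fingers and lock_pin below 0.2 N), for 0.3 s.
2. the jaw presses on the tube (contact force between jaw and piece above 12 N), for 0.2 s.
At the end, for the whole second after the job is handed in: The lock pin is parked out (raised over 12 mm, turned over 1.2 rad); the jaw presses on the tube with over 10 N; the tube stands flat on the bed (within 8 mm of its height, tilted under 0.06 rad), square to the jaws within 0.035 rad, and everything is still (value of joint lock_pin above 0.012 m and (value of joint pin_turn above 1.2 rad or value of joint pin_turn below -1.2 rad) and contact force between jaw and piece above 10 N and angle between the x axis of piece and the x axis of vise, either way round below 0.035 rad and height (world z) of piece between 0.055 and 0.068 m and angle between piece's own z axis and vertical below 0.06 rad and linear speed of piece below 0.01 m/s and velocity of joint crank between -0.05 and 0.05 rad/s); the robot touches nothing.
It fails at once if the tube is crushed (jaw force over 120 N) (contact force between jaw and piece above 120 N).
It fails at once if a bystander is moved by more than 30 mm (distance of any of washer, offcut, wrench, hammer, grinder, jig_block from where it was at the start of the episode above 0.03 m).
It also fails if it takes over 72 s, if anything falls off the work surface, if the arm or the gripper's body presses on something with over 40 N, if the wrist force passes 120 N, or if a joint passes its speed limit or range.

## Working session

There is one attempt and no reset: what is moved stays moved. The work goes in short steps, Python scripts to look and compute and a shell command to move; the robot and the scene stay as the last step left them, time stands still between calls to the robot, and variables do not carry over. Pictures are saved under pics/ and viewed, at most 12 in all, crops included, and the job is handed in when it is done.

```bash
ls; mkdir -p pics; python3 - <<'E'
from plant import arm
import cv2,numpy as np
for n in ["side","top"]:
    c=arm.read_camera(n); cv2.imwrite(f"pics/{n}0.png",c["image"][:,:,::-1]); np.save(f"pics/{n}0.npy",c,allow_pickle=True)
    print(n,c["fx"],c["fy"],c["cx"],c["cy"],c["k1"]);print(np.round(c["pose"],3))
s=arm.read_state();print(s); print(arm.nose_length)
E
```

```text
pics
plant.py
shift.py
side 546.7096884019336 546.7096884019336 321.6815044847451 241.59808458610627 -0.009810524772842198
[[ 9.14000e-01  2.38000e-01 -3.29000e-01  9.28870e+01]
 [-4.05000e-01  4.88000e-01 -7.73000e-01 -9.30650e+02]
 [-2.30000e-02  8.40000e-01  5.42000e-01  8.10477e+02]
 [ 0.00000e+00  0.00000e+00  0.00000e+00  1.00000e+00]]
top 456.6227370242174 456.6227370242174 314.826562617708 241.39842314461268 -0.05681492214350541
[[ 2.000000e-02  9.830000e-01 -1.810000e-01  2.908800e+02]
 [-1.000000e+00  2.100000e-02  1.000000e-03  4.053700e+01]
 [ 5.000000e-03  1.810000e-01  9.830000e-01  1.327685e+03]
 [ 0.000000e+00  0.000000e+00  0.000000e+00  1.000000e+00]]
{'time_s': 0.1, 'joints': array([ 1.07539846e+00,  3.00420802e-01,  1.52151671e+00,  4.54819946e-05,
        1.32067366e+00, -6.66262648e-02]), 'qvel': array([ 0.00123494,  0.00136987, -0.00104664,  0.00255697, -0.00180949,
        0.0002541 ]), 'joint_efforts': array([ 1.28199747e-03, -5.32643652e+01, -3.53290057e+01,  7.10417144e-02,
        2.34257657e-02, -1.73428418e-05]), 'tcp_pos': array([228.57014997, 500.02456733, 221.94113571]), 'tool_rot': array([-6.68313585e-01, -3.06935146e+00,  1.51776601e-03]), 'contact_force': array([0.18881311, 0.18781789, 0.32782012]), 'wrist_torque': array([ 0.02538273, -0.08118393,  0.0105031 ]), 'finger_force': 0.0, 'width': 94.03490579961083}
17.0
```
View pics/side0.png

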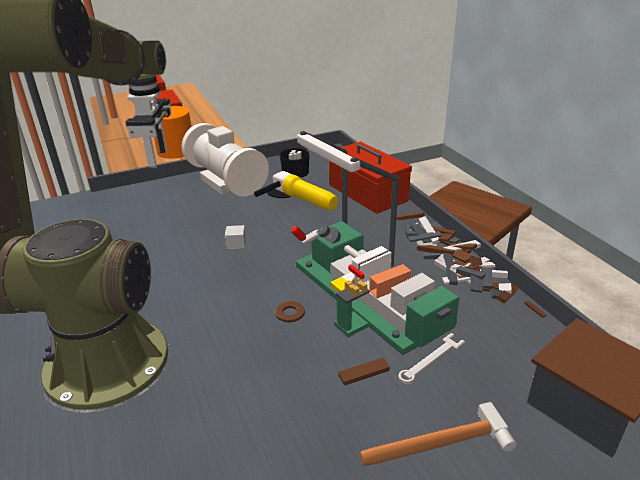

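View pics/top0.png

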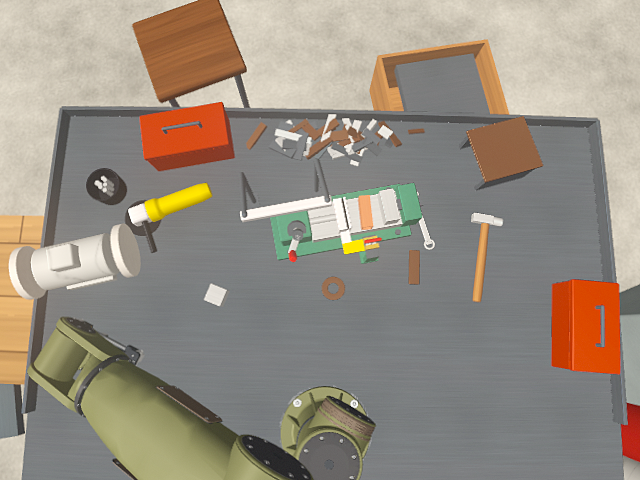

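The side view shows the T-handle near (357,272), knob at (298,234), tube at (390,278). In the top view the handle is near (371,242), knob (293,255) and the base spans about (277,259) to (411,235). Now I'll zoom in and measure.

```bash
cat > h.py <<'E'
import numpy as np,cv2
def load(n): return np.load(f"pics/{n}.npy",allow_pickle=True).item()
def ray(c,uv):
    K=np.array([[c["fx"],0,c["cx"]],[0,c["fy"],c["cy"]],[0,0,1]])
    p=cv2.undistortPoints(np.array([[uv]],float),K,np.array([c["k1"],0,0,0,0.]))[0,0]
    P=c["pose"]; return P[:3,3],P[:3,:3]@(np.array([p[0],-p[1],-1])/np.hypot(1,np.hypot(*p)))
def plane(c,uv,z):
    o,d=ray(c,uv); return o+d*(z-o[2])/d[2]
def tri(cs,uvs):
    A=0;b=0;R=[ray(c,u) for c,u in zip(cs,uvs)]
    for o,d in R: M=np.eye(3)-np.outer(d,d); A=A+M; b=b+M@o
    x=np.linalg.solve(A,b); return x,[round(float(np.linalg.norm(np.cross(x-o,d))),1) for o,d in R]
def proj(c,p):
    P=c["pose"]; q=P[:3,:3].T@(np.asarray(p,float)-P[:3,3]); x,y=q[0]/-q[2],-q[1]/-q[2]; f=1+c["k1"]*(x*x+y*y)
    return np.array([c["cx"]+c["fx"]*x*f,c["cy"]+c["fy"]*y*f])
def blobs(c,cond,roi,amin=8):
    im=c["image"].astype(int); m=cond(im[...,0],im[...,1],im[...,2]).astype(np.uint8)
    k=np.zeros_like(m);x0,y0,x1,y1=roi;k[y0:y1,x0:x1]=m[y0:y1,x0:x1]
    n,l,s,ce=cv2.connectedComponentsWithStats(k)
    return [(s[i,4],ce[i].round(1),cv2.minAreaRect(np.argwhere(l==i)[:,::-1].astype(np.float32))) for i in range(1,n) if s[i,4]>=amin]
red=lambda r,g,b:(r>120)&(g<60)&(b<60)
E
python3 - <<'E'
from h import *
s,t=load("side0"),load("top0")
for c,roi in ((s,(280,210,420,300)),(t,(270,210,420,280))):
    for b in blobs(c,red,roi): print(b)
gr=lambda r,g,b:(g>r+25)&(g>b+5)&(r<90)
for c,roi in ((s,(280,210,480,360)),(t,(260,170,440,280))):
    for b in blobs(c,gr,roi,60): print(b)
a=cv2.resize(s["image"][205:365,285:475],None,fx=4,fy=4,interpolation=3)[:600,:760]
b=cv2.resize(t["image"][165:275,235:445],None,fx=3.8,fy=3.8,interpolation=3)
cv2.imwrite("pics/sc.png",a[:,:,::-1]);cv2.imwrite("pics/tc.png",b[:,:,::-1])
E
```

```text
(np.int32(60), array([296.8, 230.4]), ((297.423095703125, 230.3846435546875), (11.78329849243164, 6.449806213378906), 29.744882583618164))
(np.int32(86), array([356.2, 271.5]), ((356.03662109375, 271.3292541503906), (17.64763641357422, 5.4660820960998535), 38.65980911254883))
(np.int32(11), array([291.1, 252.8]), ((290.84613037109375, 253.23074340820312), (2.773500919342041, 7.211102485656738), 33.6900634765625))
(np.int32(5750), array([378.1, 298.4]), ((372.91607666015625, 296.7235107421875), (167.97650146484375, 94.10823059082031), 32.88124084472656))
```

View pics/sc.png

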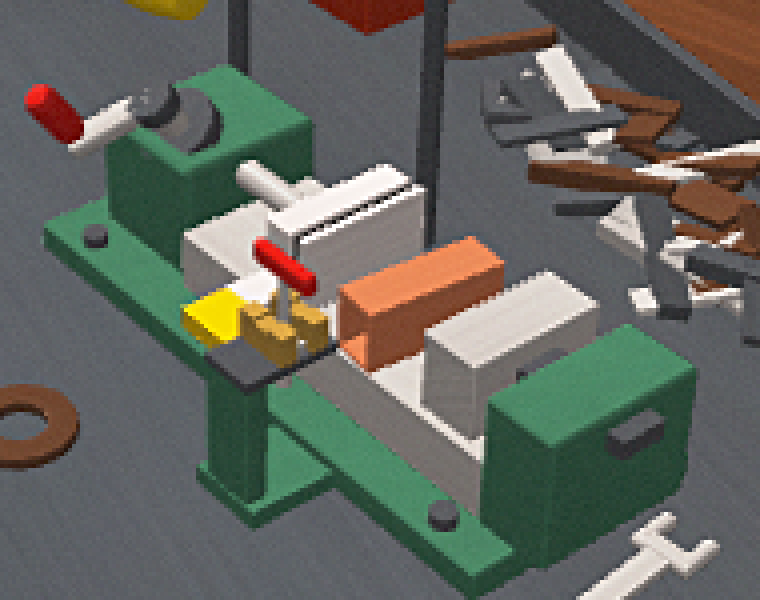

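View pics/tc.png

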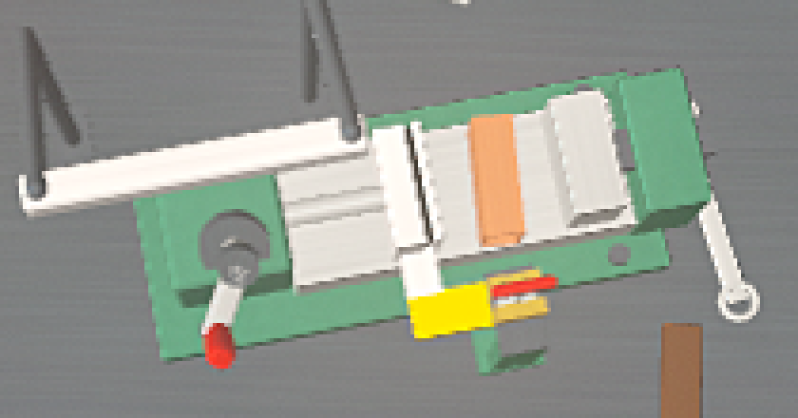

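The side crop shows the T-handle at crop (285,265), the knob pointing low towards the robot and the base corners clearly. The top crop shows the handle bar from (490,290) to (557,281), the near base corners at (162,360) and (668,265), and the tube slightly askew.

```bash
cat >> h.py <<'E'
red2=lambda r,g,b:(r>90)&(r>1.9*g)&(r>1.9*b)
E
python3 - <<'E'
from h import *
s,t=load("side0"),load("top0")
B={}
for n,c,roi in (("s",s,(285,215,420,300)),("t",t,(270,220,420,280))):
    B[n]=blobs(c,red2,roi)
    for b in B[n]: print(n,b[0],b[1],np.array(cv2.boxPoints(b[2])).round(1).tolist())
T=lambda x,y:(235+x/3.8-.37,165+y/3.8-.37); S=lambda x,y:(285+x/4-.37,205+y/4-.37)
print("pin",tri([s,t],[(356.2,271.5),T(523,286)]))
print("knob",tri([s,t],[(296.8,230.4),T(220,345)]))
print("cornersT",plane(t,T(162,359),20),plane(t,T(668,266),20))
print("cornersS",plane(s,S(44,232),20),plane(s,S(475,582),20))
for z,nm in ((110,"rear block top"),):
    pass
print("bar ends top z329",plane(t,T(20,180),329),plane(t,T(22,213),307),plane(t,T(365,120),329),plane(t,T(368,152),329))
print("tube top corners top z100",[plane(t,T(*p),100).round(1).tolist() for p in ((471,118),(513,114),(523,236),(481,240))])
print("tube side z100",[plane(s,S(*p),100).round(1).tolist() for p in ((339,291),(471,237),(504,264),(368,318))])
E
```

```text
s 130 [298.1 232.8] [[289.0, 230.0], [295.0, 224.0], [307.0, 236.0], [301.0, 242.0]]
s 105 [356.1 271.5] [[346.6000061035156, 268.20001220703125], [350.20001220703125, 263.3999938964844], [365.3999938964844, 274.79998779296875], [361.79998779296875, 279.6000061035156]]
s 23 [400.7 281.3] [[390.79998779296875, 285.6000061035156], [408.79998779296875, 276.6000061035156], [409.20001220703125, 277.3999938964844], [391.20001220703125, 286.3999938964844]]
s 19 [384.1 293.6] [[376.0, 296.0], [390.0, 288.0], [391.70001220703125, 290.8999938964844], [377.70001220703125, 298.8999938964844]]
t 51 [372.3 240. ] [[363.79998779296875, 239.89999389648438], [379.8999938964844, 237.1999969482422], [380.3999938964844, 240.10000610351562], [364.29998779296875, 242.8000030517578]]
t 75 [292.2 255.8] [[289.0, 250.0], [296.0, 250.0], [296.0, 261.0], [289.0, 261.0]]
pin (array([ 516.5931408 , -113.15593785,  142.33241862]), [0.4, 0.4])
knob (array([469.46619884,  97.06288328, 139.1959037 ]), [1.4, 1.4])
cornersT [477.19442375 146.1532661   20.        ] [ 557.55106897 -241.06980299   20.        ]
cornersS [474.46974586 136.69763854  20.        ] [ 557.70277554 -247.19093911   20.        ]
bar ends top z329 [538.43631066 209.16526329 329.        ] [523.42651158 210.6300463  307.        ] [579.54593825   5.20763546 329.        ] [559.86744468   3.16018675 329.        ]
tube top corners top z100 [[649.0, -80.7, 100.0], [652.7, -111.6, 100.0], [561.2, -118.6, 100.0], [557.5, -88.1, 100.0]]
tube side z100 [[559.7, -93.1, 100.0], [650.2, -80.4, 100.0], [653.1, -110.5, 100.0], [562.3, -121.1, 100.0]]
```

```bash
cat > go.py <<'E'
# shift in tool axes from present pose to target pos / orientation
from h import *
from plant import arm
from scipy.spatial.transform import Rotation as R
YAW=0.205
def down(a): # tool z down, tool y at world angle a
    y=np.array([np.cos(a),np.sin(a),0]);z=np.array([0,0,-1.]);return R.from_matrix(np.c_[np.cross(y,z),y,z])
def to(p,rot):
    s=arm.read_state();r0=R.from_rotvec(s["tool_rot"])
    d=r0.inv().apply(np.array(p)-s["tcp_pos"]);w=(r0.inv()*rot).as_rotvec()
    print("shift",d.round(1),"rot",w.round(3))
E
python3 - <<'E'
from go import *
s,t=load("side0"),load("top0")
print("pin",tri([s,t],[(356.1,271.5),(372.3,240.0)]))
print("knob",tri([s,t],[(298.1,232.8),(292.2,255.8)]))
to([516,-113,250],down(YAW))
E
```

```text
pin (array([ 516.2962659 , -113.24365499,  142.47824035]), [0.4, 0.4])
knob (array([471.09636984,  97.88125538, 131.28813128]), [0.1, 0.1])
shift [-516.3 -438.1  -27.7] rot [-0.001  0.     0.937]
```

Units first: shifts go in units of 25 mm. So -516 mm is -20.64, -438 mm is -17.52.

```bash
python3 shift.py '[[40,[-20.64,-17.52,-1.12],[0,0,0.937]],[40,[-20.64,-17.52,-1.12],[0,0,0.937]],[40,[-20.64,-17.52,-1.12],[0,0,0.937]],[40,[-20.64,-17.52,-1.12],[0,0,0.937]],[40,[-20.64,-17.52,-1.12],[0,0,0.937]],[40,[-20.64,-17.52,-1.12],[0,0,0.937]],[40,[-20.64,-17.52,-1.12],[0,0,0.937]],[40,[-20.64,-17.52,-1.12],[0,0,0.937]],[40,[-20.64,-17.52,-1.12],[0,0,0.937]],[40,[-20.64,-17.52,-1.12],[0,0,0.937]],[40,[-20.64,-17.52,-1.12],[0,0,0.937]],[40,[-20.64,-17.52,-1.12],[0,0,0.937]]]' 20; python3 -c "
from go import *
to([516,-113,250],down(YAW))"
```

```text
time_s: 1.1
tcp_pos: [440.9, 45.7, 243.2]
tool_rot: [1.983, 2.437, 0.0]
contact_force: [0.6, 0.1, -0.2]
width: 40.3
finger_force: 0.0
shift [-170.7   41.2   -6.8] rot [ 0. -0. -0.]
```

Converted, -171 mm is -6.84, 41 mm is 1.64.

```bash
python3 shift.py '[[40,[-6.84,1.64,-0.28],[0,0,0]],[40,[-6.84,1.64,-0.28],[0,0,0]],[40,[-6.84,1.64,-0.28],[0,0,0]],[40,[-6.84,1.64,-0.28],[0,0,0]],[40,[-6.84,1.64,-0.28],[0,0,0]],[40,[-6.84,1.64,-0.28],[0,0,0]],[40,[-6.84,1.64,-0.28],[0,0,0]]]'; python3 -c "
from go import *
to([516,-113,250],down(YAW))
for n in ('wrist','side'):
  c=arm.read_camera(n); np.save('pics/%s1.npy'%n,c,allow_pickle=True); cv2.imwrite('pics/%s1.png'%n,c['image'][:,:,::-1])
  for b in blobs(c,red2,(0,0,640,480) if n=='wrist' else (285,215,420,300),25): print(n,b[0],b[1],b[2])
c=load('wrist1');print(c['pose'].round(3),proj(c,[516.3,-113.2,142.5]))
"
```

```text
time_s: 1.68
tcp_pos: [515.3, -111.0, 249.5]
tool_rot: [-1.983, -2.435, 0.0]
contact_force: [-0.1, -0.0, 0.0]
width: 39.9
finger_force: 0.0
shift [-2.1  0.3 -0.5] rot [-0.001 -0.001 -0.001]
wrist 743 [322.8 246.1] ((323.0, 245.5), (63.0, 12.0), 90.0)
side 133 [298.2 232.9] ((298.0, 233.0), (16.970561981201172, 8.485280990600586), 45.0)
side 106 [356.2 271.5] ((356.09759521484375, 271.3780517578125), (19.053199768066406, 6.0907769203186035), 38.65980911254883)
[[ 9.79000e-01 -1.97000e-01 -4.70000e-02  5.02892e+02]
 [ 2.02000e-01  9.53000e-01  2.26000e-01 -4.60260e+01]
 [ 0.00000e+00 -2.31000e-01  9.73000e-01  4.11853e+02]
 [ 0.00000e+00  0.00000e+00  0.00000e+00  1.00000e+00]] [321.48555802 244.54090637]
```

View pics/wrist1.png

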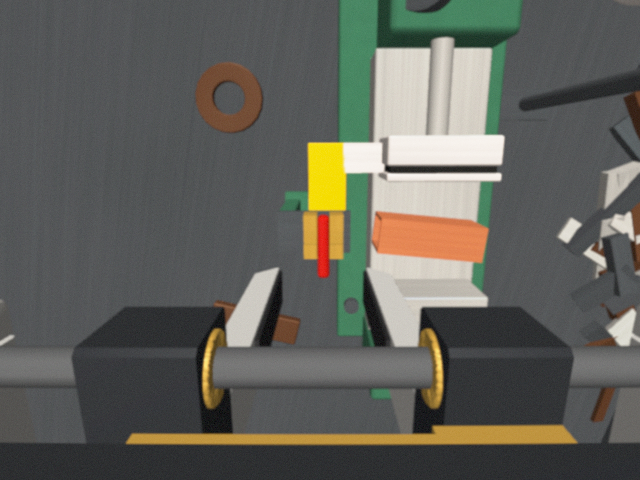

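The wrist view confirms the red bar at (323,246), aligned with the image's vertical, so the yaw is right; projection agrees within about 1.5 px (1 mm). I'll descend on it now.

```bash
python3 -c "
from go import *
cs=[load('side0'),load('top0'),load('wrist1')]
p,e=tri(cs,[(356.1,271.5),(372.3,240.0),(322.8,246.1)]);print(p,e)
to([p[0],p[1],141.5],down(YAW))"
```

```text
[ 516.65402488 -113.56512937  142.65518624] [0.1, 0.9, 1.0]
shift [ -3.8   0.7 108.6] rot [-0.    -0.     0.001]
```

Converted, -3 mm is -0.12, 108 mm is 4.32.

```bash
python3 shift.py '[[40,[-0.12,0.04,1.2],[0,0,0]],[40,[-0.12,0.04,2.4],[0,0,0]],[40,[-0.12,0.04,3.6],[0,0,0]],[40,[-0.12,0.04,4.32],[0,0,0]],[40,[-0.12,0.04,4.32],[0,0,0]],[0,[-0.12,0.04,4.32],[0,0,0]],[0,[-0.12,0.04,4.32],[0,0,0]],[0,[-0.12,0.04,4.32],[0,0,0]],[0,[-0.12,0.04,4.32],[0,0,0]],[0,[-0.12,0.04,4.32],[0,0,0]]]' 30
```

```text
time_s: 2.62
tcp_pos: [517.4, -114.0, 143.0]
tool_rot: [1.982, 2.436, 0.001]
contact_force: [-4.5, -0.4, 4.0]
width: 10.0
finger_force: 2.6
```

```bash
python3 shift.py '[[0,[0,0,0],[0,0,0]],[0,[0,0,0],[0,0,0]],[0,[0,0,0],[0,0,0]],[0,[0,0,0],[0,0,0]]]'; python3 -c "
from go import *
print(arm.read_state()['tcp_pos'])"
```

```text
time_s: 2.95
tcp_pos: [516.9, -114.2, 143.0]
tool_rot: [1.983, 2.437, -0.001]
contact_force: [-6.1, -0.5, 8.0]
width: 8.7
finger_force: 30.0
[ 516.94029075 -114.19417409  143.00219944]
```

```bash
python3 shift.py '[[0,[0,-0.02,-0.24],[0,0,0]],[0,[0,-0.02,-0.48],[0,0,0]],[0,[0,-0.02,-0.72],[0,0,0]],[0,[0,-0.02,-0.92],[0,0,0]],[0,[0,-0.02,-0.92],[0,0,0]],[0,[0,-0.02,-0.92],[0,0,0]]]'
```

```text
time_s: 3.45
tcp_pos: [516.5, -114.1, 165.0]
tool_rot: [-1.982, -2.437, 0.0]
contact_force: [-0.8, -1.5, -7.5]
width: 8.8
finger_force: 30.0
```

Converted, -1.5 mm is -0.06.

```bash
python3 shift.py '[[0,[0,0,-0.06],[0,0,0]],[0,[0,0,-0.06],[0,0,0.1]],[0,[0,0,-0.06],[0,0,0.2]],[0,[0,0,-0.06],[0,0,0.3]],[0,[0,0,-0.06],[0,0,0.4]],[0,[0,0,-0.06],[0,0,0.4]]]'
```

```text
time_s: 3.95
tcp_pos: [516.5, -114.1, 166.3]
tool_rot: [-2.431, -1.989, 0.001]
contact_force: [-1.1, -2.1, -8.6]
width: 8.7
finger_force: 30.0
```

```bash
python3 shift.py '[[0,[0,0,0],[0,0,0.12]],[0,[0,0,0],[0,0,0.24]],[0,[0,0,0],[0,0,0.36]],[0,[0,0,0],[0,0,0.48]],[0,[0,0,0],[0,0,0.6]],[0,[0,0,0],[0,0,0.72]],[0,[0,0,0],[0,0,0.84]],[0,[0,0,0],[0,0,0.96]],[0,[0,0,0],[0,0,1.08]],[0,[0,0,0],[0,0,1.17]],[0,[0,0,0],[0,0,1.17]]]'; python3 -c "
from go import *
s=arm.read_state();print(s['joints'].round(3),s['wrist_torque'].round(3))"
```

```text
time_s: 4.87
tcp_pos: [516.3, -114.0, 166.2]
tool_rot: [-3.125, -0.321, 0.002]
contact_force: [-2.1, -1.8, -8.1]
width: 9.1
finger_force: 30.0
[-0.287  0.307  1.648 -0.     1.188  1.079] [-0.279  0.717 -0.026]
```

Converted, 7.5 mm is 0.3, 6 mm is 0.24.

```bash
python3 shift.py '[[0,[0,0,0.12],[0,0,0]],[0,[0,0,0.24],[0,0,0]],[0,[0,0,0.3],[0,0,0]],[0,[0,0,0.3],[0,0,0]],[0,[0,0,0.3],[0,0,0]]]'; python3 shift.py '[[12,[0,0,0.3],[0,0,0]],[16,[0,0,0.3],[0,0,0]],[20,[0,0,0.3],[0,0,0]],[30,[0,0,0.3],[0,0,0]],[30,[0,0,0.3],[0,0,0]],[30,[0,0,0.3],[0,0,0]],[30,[0,0,0.3],[0,0,0]]]'
```

```text
time_s: 5.28
tcp_pos: [516.5, -114.1, 159.2]
tool_rot: [-3.124, -0.327, 0.001]
contact_force: [-6.6, -1.3, -3.6]
width: 8.6
finger_force: 30.0
time_s: 5.87
tcp_pos: [516.8, -114.1, 151.8]
tool_rot: [3.125, 0.323, 0.001]
contact_force: [0.7, -0.1, -0.2]
width: 29.9
finger_force: 0.0
```

Converted, -120 mm is -4.8, -90 mm is -3.6.

```bash
python3 shift.py '[[30,[0,0,-0.8],[0,0,0]],[40,[0,0,-2],[0,0,0]],[40,[0,0,-3.6],[0,0,0]],[40,[0,0,-4.8],[0,0,0]],[40,[0,0,-4.8],[0,0,0]]]'; python3 -c "
from go import *
for n,roi in (('wrist',(0,0,640,480)),('side',(285,215,420,300)),('top',(270,220,420,280))):
  c=arm.read_camera(n); np.save('pics/%s2.npy'%n,c,allow_pickle=True)
  for b in blobs(c,red2,roi,20): print(n,b[0],b[1],b[2])
c=load('wrist2');d=load('side2')
im=np.hstack([cv2.resize(c['image'],(400,300)),cv2.resize(d['image'][205:355,285:485],(400,300))])
cv2.imwrite('pics/c2.png',im[:,:,::-1])"
```

```text
time_s: 6.28
tcp_pos: [518.2, -114.5, 278.1]
tool_rot: [3.121, 0.323, 0.014]
contact_force: [0.6, 0.6, 0.8]
width: 40.1
finger_force: 0.0
wrist 1354 [ 61.  234.5] ((61.14705276489258, 234.08822631835938), (28.468765258789062, 54.19355392456055), 30.963756561279297)
wrist 695 [319.8 242. ] ((320.0, 241.5), (61.0, 12.0), 90.0)
side 133 [298.2 232.9] ((298.0, 233.0), (16.970561981201172, 8.485280990600586), 45.0)
side 118 [355.5 265.1] ((355.47418212890625, 264.939697265625), (6.5653228759765625, 19.56466293334961), 66.80140686035156)
top 75 [292.2 255.8] ((292.5, 255.5), (11.0, 7.0), 90.0)
```

View pics/c2.png

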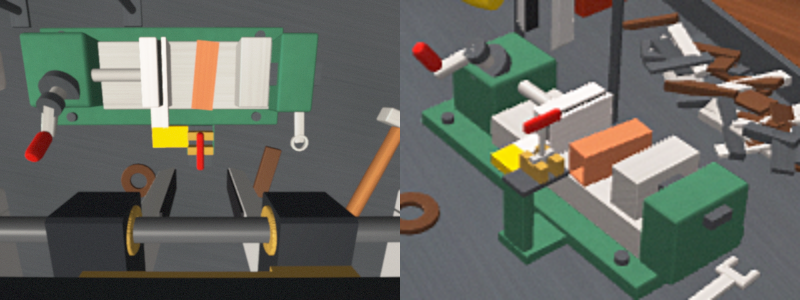

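The composite shows the handle turned a quarter and raised: wrist pixel (320,242), side centroid moved up 6 px, so it is parked. The knob is at wrist (61,234), to the left. Next I'll fit the vise pose from the base corners.

```bash
python3 -c "
from go import *
c=load('wrist2');s=load('side2');t=load('top2')
p,e=tri([s,t,c],[(298.2,232.9),(292.2,255.8),(61,234.5)]);print('knob',p,e)
im=c['image'].astype(int);r,g,b=im[...,0],im[...,1],im[...,2]
m=((g>r+25)&(g>b+5)&(r<100)).astype(np.uint8);m[210:]=0
cs,_=cv2.findContours(m,0,2)
q=np.vstack([k for k in cs if cv2.contourArea(k)>150]); h=cv2.approxPolyDP(cv2.convexHull(q),3,True)[:,0]
for u in h: print(u,plane(c,u,20).round(1),plane(c,u,110).round(1))
# predicted base corners
for cx,cy in ((596.3,-41.4),):
  Rz=np.array([[np.cos(YAW),-np.sin(YAW)],[np.sin(YAW),np.cos(YAW)]])
  for x,y in ((-80,200),(-80,-200),(80,200),(80,-200)): print((x,y),proj(c,[*(Rz@[x,y]+[cx,cy]),20]).round(1))
cv2.imwrite('pics/w2.png',cv2.resize(c['image'][0:280],(800,350))[:,:,::-1])
"
```

```text
knob [471.97975555  98.27443942 129.79814089] [0.8, 0.8, 1.1]
[508  55] [ 717.6 -269.7   20. ] [ 688.8 -233.5  110. ]
[496 177] [ 596.  -294.7   20. ] [ 593.3 -253.2  110. ]
[442 198] [ 561.6 -242.8   20. ] [ 566.2 -212.4  110. ]
[342 209] [ 527.1 -137.    20. ] [ 539.  -129.2  110. ]
[ 92 199] [481.9 136.3  20. ] [503.5  85.6 110. ]
[ 47 164] [510.3 187.3  20. ] [525.8 125.7 110. ]
[31 59] [614.1 209.2  20. ] [607.5 142.9 110. ]
[34 53] [620.5 206.4  20. ] [612.5 140.8 110. ]
[89 44] [640.2 151.5  20. ] [628.   97.6 110. ]
[452  44] [ 715.5 -210.3   20. ] [ 687.2 -186.9  110. ]
(-80, 200) [ 90.  202.7]
(-80, -200) [450.6 202.5]
(80, 200) [69.7 46.6]
(80, -200) [461.9  46.5]
```

View pics/w2.png

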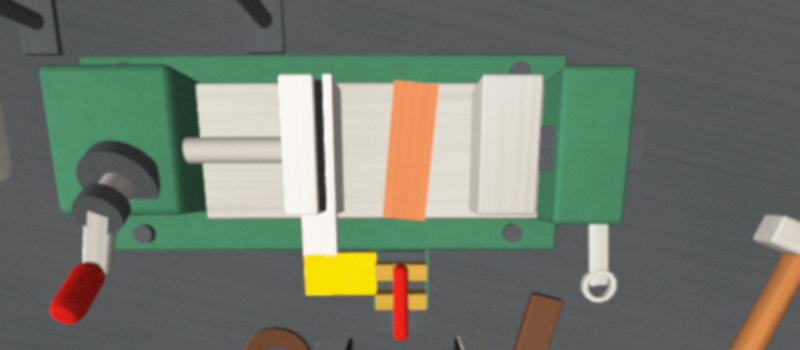

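Base corners appear at about (92,199) and (442,198) in the wrist image; the piece is slightly askew. I'll move to a standoff above the knob, leaned along the crank axis with the camera on the robot side.

```bash
cat >> go.py <<'E'
C=np.array([596.,-39.])
RV=R.from_euler('z',YAW).as_matrix()
def V(p): return RV@np.array(p,float)+[*C,0]
a35=np.radians(35)
XC=RV@[np.cos(a35),0,np.sin(a35)];YC=RV@[0,1,0];ZC=RV@[-np.sin(a35),0,np.cos(a35)]
LEAN=R.from_matrix(np.c_[-XC,YC,-ZC])
E
python3 -c "
from go import *
print(arm.read_state()['tcp_pos']);to([430,0,290],down(YAW))"
```

```text
[ 516.48586912 -114.0143593   270.930199  ]
shift [ -61.4 -129.3  -19. ] rot [-1.00e-03  0.00e+00 -1.57e+00]
```

Converted, -129 mm is -5.16, -61 mm is -2.44.

```bash
python3 shift.py '[[40,[-2.44,-5.16,-0.76],[0,0,-1.49]],[40,[-2.44,-5.16,-0.76],[0,0,-1.49]],[40,[-2.44,-5.16,-0.76],[0,0,-1.49]],[40,[-2.44,-5.16,-0.76],[0,0,-1.49]],[40,[-2.44,-5.16,-0.76],[0,0,-1.49]],[40,[-2.44,-5.16,-0.76],[0,0,-1.49]],[40,[-2.44,-5.16,-0.76],[0,0,-1.49]],[40,[-2.44,-5.16,-0.76],[0,0,-1.49]],[40,[-2.44,-5.16,-0.76],[0,0,-1.49]],[40,[-2.44,-5.16,-0.76],[0,0,-1.49]],[40,[-2.44,-5.16,-0.76],[0,0,-1.49]],[40,[-2.44,-5.16,-0.76],[0,0,-1.49]]]'; python3 -c "
from go import *
print(arm.read_state()['joints'].round(3));to(np.array([472,98,130])+100*ZC,LEAN)"
```

```text
time_s: 7.43
tcp_pos: [430.2, -0.2, 289.0]
tool_rot: [-2.069, -2.361, 0.002]
contact_force: [0.2, 1.1, 0.1]
width: 39.7
finger_force: 0.0
[-0.086 -0.019  1.729  0.     1.434 -0.217]
shift [87.6 -2.7 77.2] rot [-0.502 -0.468 -1.588]
```

```bash
python3 shift.py '[[40,[3.52,-0.12,3.08],[-0.502,-0.468,-1.588]],[40,[3.52,-0.12,3.08],[-0.502,-0.468,-1.588]],[40,[3.52,-0.12,3.08],[-0.502,-0.468,-1.588]],[40,[3.52,-0.12,3.08],[-0.502,-0.468,-1.588]],[40,[3.52,-0.12,3.08],[-0.502,-0.468,-1.588]],[40,[3.52,-0.12,3.08],[-0.502,-0.468,-1.588]],[40,[3.52,-0.12,3.08],[-0.502,-0.468,-1.588]],[40,[3.52,-0.12,3.08],[-0.502,-0.468,-1.588]],[40,[3.52,-0.12,3.08],[-0.502,-0.468,-1.588]],[40,[3.52,-0.12,3.08],[-0.502,-0.468,-1.588]],[40,[3.52,-0.12,3.08],[-0.502,-0.468,-1.588]],[40,[3.52,-0.12,3.08],[-0.502,-0.468,-1.588]]]'; python3 -c "
from go import *
print(arm.read_state()['joints'].round(3));to(np.array([472,98,130])+100*ZC,LEAN)"
```

```text
time_s: 8.43
tcp_pos: [415.9, 86.7, 212.1]
tool_rot: [0.032, 2.596, 0.07]
contact_force: [0.5, 0.8, 0.1]
width: 39.9
finger_force: 0.0
[ 0.135 -0.261  2.207 -0.044  0.648 -1.383]
shift [ 0.1 -0.4  0.1] rot [-0.07 -0.06 -0.21]
```

```bash
python3 shift.py '[[40,[0,0,0],[-0.07,-0.06,-0.21]],[40,[0,0,0],[-0.07,-0.06,-0.21]],[40,[0,0,0],[-0.07,-0.06,-0.21]]]'; python3 -c "
from go import *
print(arm.read_state()['joints'].round(3));to(np.array([472,98,130])+100*ZC,LEAN)
c=arm.read_camera('wrist');np.save('pics/wrist3.npy',c,allow_pickle=True);cv2.imwrite('pics/w3.png',c['image'][:,:,::-1])
for b in blobs(c,red2,(0,0,640,480),50): print(b)
print('pred knob',proj(c,[472,98,130]),'base',proj(c,[472,98,130]-22*ZC),'tip',proj(c,[472,98,130]+22*ZC),'hub',proj(c,V([-40,140,129])))
"
```

```text
time_s: 8.68
tcp_pos: [415.7, 86.3, 211.8]
tool_rot: [-0.26, 2.52, 0.082]
contact_force: [-0.1, 0.8, -0.5]
width: 39.9
finger_force: 0.0
[ 0.073 -0.291  2.252  0.139  0.579 -1.796]
shift [-0.2 -0.   0. ] rot [ 0. -0.  0.]
(np.int32(864), array([322.1, 244.9]), ((322.5, 245.0), (36.0, 29.0), 90.0))
(np.int32(564), array([  9.5, 285.9]), ((5.750014305114746, 284.7500305175781), (37.47665786743164, 21.21320343017578), 45.0))
(np.int32(120), array([570.4, 397.1]), ((571.339599609375, 397.8113708496094), (9.615238189697266, 17.307430267333984), 15.945395469665527))
pred knob [323.03939517 243.45441789] base [322.98699115 236.39202469] tip [323.10081107 251.73252517] hub [299.13149858 285.50025867]
```

View pics/w3.png

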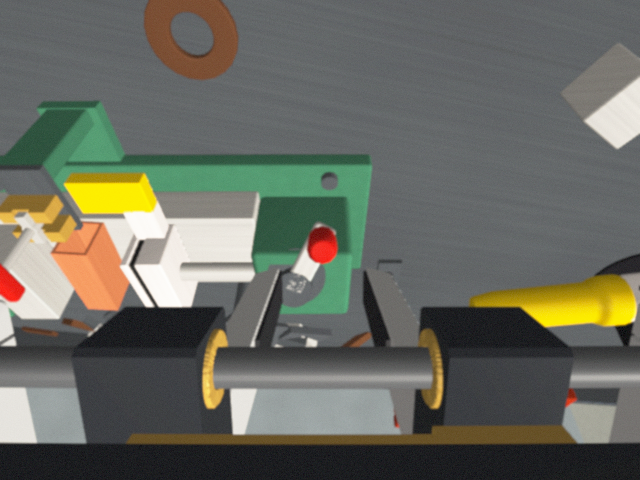

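The wrist view along the crank axis shows the knob end-on at (322,245), predicted (323,243), with the hub disc near (302,285), predicted (299,285). The base corner is at (370,156).

```bash
python3 -c "
from go import *
c=load('wrist3')
k=tri([load('side2'),load('top2'),load('wrist2'),c],[(298.2,232.9),(292.2,255.8),(61,234.5),(322.1,244.9)]);print('knob',k)
P=plane(c,(370,156),20);print('corner',P,'C from it',P[:2]-(RV@[-80,200,0])[:2])
cc=V([-40,140,129])+31*ZC; d=k[0]-cc
print('rel knob xc,yc,zc',d@XC,d@YC,d@ZC,'t',np.arctan2(-d@YC,d@XC),'hubproj',proj(c,V([-40,140,129])))
to(k[0]+1*ZC,LEAN)
"
```

```text
knob (array([472.10111161,  97.78696016, 130.56872502]), [0.7, 1.0, 1.2, 0.7])
corner [468.76978397 141.1067244   20.        ] C from it [587.80809471 -38.42009971]
rel knob xc,yc,zc -42.8914576492361 19.144520712360098 0.9479816105561137 t -2.7217797955037417 hubproj [299.13149858 285.50025867]
shift [-0.5 -0.1 98.6] rot [-0.    -0.001 -0.003]
```

Converted, 98 mm is 3.92, 85 mm is 3.4.

```bash
python3 shift.py '[[40,[0,0,1.32],[0,0,0]],[40,[0,0,2.64],[0,0,0]],[40,[0,0,3.4],[0,0,0]],[40,[0,0,3.92],[0,0,0]],[40,[0,0,3.92],[0,0,0]],[0,[0,0,3.92],[0,0,0]],[0,[0,0,3.92],[0,0,0]],[0,[0,0,3.92],[0,0,0]],[0,[0,0,3.92],[0,0,0]],[0,[0,0,3.92],[0,0,0]],[0,[0,0,3.92],[0,0,0]]]' 40; python3 -c "
from go import *
s=arm.read_state();print(LEAN.inv().apply(s['contact_force']).round(1),s['finger_force'],s['width'])
to([472.1,97.8,130.6]+1*ZC,LEAN)"
```

```text
time_s: 9.65
tcp_pos: [471.9, 98.0, 134.1]
tool_rot: [-0.251, 2.518, 0.083]
contact_force: [-6.1, -1.5, 7.9]
width: 20.4
finger_force: 40.0
[  0.6  -0.2 -10.1] 40.00270485877991 20.415202590818375
shift [ 1.9 -0.2  2. ] rot [-0.001  0.002 -0.006]
```

Converted, 20 mm is 0.8, -2 mm is -0.08.

```bash
python3 shift.py '[[0,[0,0,-0.08],[0,0,0]],[0,[-0.28,0.44,-0.08],[0,0,0]],[0,[-0.64,0.8,-0.08],[0,0,0]],[0,[-1.12,1.04,-0.08],[0,0,0]],[0,[-1.12,1.04,-0.08],[0,0,0]],[0,[-1.12,1.04,-0.08],[0,0,0]]]'; cat >> go.py <<'E'
def st():
    s=arm.read_state();cc=V([-40,140,129])+31*ZC;d=s["tcp_pos"]-cc
    print("rel xc,yc,zc",np.round([d@XC,d@YC,d@ZC],1),"F tool",LEAN.inv().apply(s['contact_force']).round(1),"w",round(s['width'],1),"t",round(s['time_s'],1),"ang",round(float(np.arctan2(-d@YC,d@XC)),3))
    return s
E
python3 -c "
from go import *
print(st()['joints'].round(2))"
```

```text
time_s: 10.15
tcp_pos: [489.5, 126.9, 151.6]
tool_rot: [-0.25, 2.517, 0.081]
contact_force: [26.7, -12.0, -17.3]
width: 20.4
finger_force: 39.9
rel xc,yc,zc [-12.   44.2   5. ] F tool [ -9.5 -17.2  27.7] w 20.4 t 10.2 ang -1.837
[ 0.17  0.03  2.14  0.04  0.36 -1.63]
```

Units first: shifts go in units of 25 mm. So 2 mm is 0.08, 1 mm is 0.04.

```bash
python3 -c "
from go import *
st()"; python3 shift.py '[[0,[0,0,0.04],[0,0,0]],[0,[0,0,0.08],[0,0,0]],[0,[0,0,0.08],[0,0,0]]]'; python3 -c "
from go import *
st()";python3 shift.py '[[0,[0,-0.04,0],[0,0,0]],[0,[0,-0.08,0],[0,0,0]],[0,[0,-0.08,0],[0,0,0]]]'; python3 -c "
from go import *
st()"
```

```text
rel xc,yc,zc [-12.   44.2   5. ] F tool [ -9.5 -17.2  27.7] w 20.4 t 10.2 ang -1.837
time_s: 10.4
tcp_pos: [490.1, 127.1, 151.1]
tool_rot: [-0.25, 2.516, 0.081]
contact_force: [-4.4, -15.7, 12.7]
width: 20.4
finger_force: 40.0
rel xc,yc,zc [-11.8  44.2   4.2] F tool [ -1.1 -14.4 -14.7] w 20.4 t 10.4 ang -1.832
time_s: 10.65
tcp_pos: [489.8, 126.5, 150.9]
tool_rot: [-0.251, 2.517, 0.084]
contact_force: [-8.2, 2.8, 11.8]
width: 20.2
finger_force: 40.0
rel xc,yc,zc [-12.2  43.6   4.3] F tool [ -0.7   4.4 -13.9] w 20.2 t 10.7 ang -1.844
```

```bash
cat >> go.py <<'E'
def arc(t0,angs,rad=50):
    for a in angs: print(round(a,2),np.round([-rad*(np.cos(a)-np.cos(t0)),-rad*(np.sin(a)-np.sin(t0))],1))
def fit(P,r=50):
    from scipy.optimize import least_squares
    P=np.array(P);f=least_squares(lambda c:np.hypot(*(P-c).T)-r,[0,0]);c=f.x
    print("centre",c.round(1),"res",f.fun.round(1),"t",np.arctan2(-(P-c)[-1,1],(P-c)[-1,0]).round(3))
E
python3 -c "
from go import *
arc(-1.884,np.arange(-1.6,0.3,.3))"
```

```text
-1.6 [-13.9   2.4]
-1.3 [-28.8   0.6]
-1.0 [-42.4  -5.5]
-0.7 [-53.6 -15.4]
-0.4 [-61.5 -28.1]
-0.1 [-65.2 -42.6]
0.2 [-64.4 -57.5]
```

Converted, -42 mm is -1.68, -29 mm is -1.16.

```bash
python3 shift.py '[[0,[-0.56,0.096,-0.028],[0,0,0]],[0,[-1.16,0.024,-0.028],[0,0,0]],[0,[-1.68,-0.22,-0.028],[0,0,0]],[0,[-1.68,-0.22,-0.028],[0,0,0]],[0,[-1.68,-0.22,-0.028],[0,0,0]]]'; python3 -c "
from go import *
st();"; python3 shift.py '[[0,[-0.44,-0.4,0],[0,0,0]],[0,[-0.76,-0.9,0],[0,0,0]],[0,[-0.76,-0.9,0],[0,0,0]],[0,[-0.76,-0.9,0],[0,0,0]]]';  python3 -c "
from go import *
st();"
```

```text
time_s: 11.07
tcp_pos: [525.0, 127.7, 175.6]
tool_rot: [-0.25, 2.515, 0.083]
contact_force: [6.6, 8.0, 2.6]
width: 20.6
finger_force: 40.0
rel xc,yc,zc [30.4 37.7  4.6] F tool [-8.1  6.5  2.5] w 20.6 t 11.1 ang -0.893
time_s: 11.4
tcp_pos: [544.8, 108.0, 186.5]
tool_rot: [-0.25, 2.515, 0.082]
contact_force: [10.4, 1.9, 1.9]
width: 19.9
finger_force: 40.0
rel xc,yc,zc [49.2 14.4  4.7] F tool [-9.7 -0.3  4.5] w 19.9 t 11.4 ang -0.284
```

```bash
python3 -c "
from go import *
fit([(-41,19.4),(-12.1,43.7),(31,38.1),(50.1,14.4)])
arc(-.36,[0,.4,.8,1.2,1.6,2.0,2.4,2.8,3.2])"
```

```text
centre [ 3.5 -3.7] res [ 0.1 -0.1  0.1  0. ] t -0.37
0 [ -3.2 -17.6]
0.4 [  0.7 -37.1]
0.8 [ 12.  -53.5]
1.2 [ 28.7 -64.2]
1.6 [ 48.3 -67.6]
2.0 [ 67.6 -63.1]
2.4 [ 83.7 -51.4]
2.8 [ 93.9 -34.4]
3.2 [ 96.7 -14.7]
```

Converted, 11 mm is 0.44, 83 mm is 3.32.

```bash
python3 shift.py '[[0,[-0.16,-0.72,0],[0,0,0]],[0,[0,-1.48,0],[0,0,0]],[0,[0.44,-2.14,0],[0,0,0]],[0,[1.12,-2.56,0],[0,0,0]],[0,[1.9,-2.704,0],[0,0,0]],[0,[2.68,-2.52,0],[0,0,0]],[0,[3.32,-2.056,0],[0,0,0]],[0,[3.32,-2.056,0],[0,0,0]],[0,[3.32,-2.056,0],[0,0,0]]]'; python3 -c "
from go import *
C[:]=C+3.5*0
s=st();c=arm.read_camera('side');np.save('pics/side3.npy',c,allow_pickle=True)"
```

```text
time_s: 12.15
tcp_pos: [485.9, 45.3, 136.9]
tool_rot: [-0.252, 2.52, 0.083]
contact_force: [-7.7, 2.6, 5.6]
width: 20.5
finger_force: 40.0
rel xc,yc,zc [-36.9 -35.1   4.5] F tool [ 2.5  4.1 -8.6] w 20.5 t 12.2 ang 2.381
```

```bash
cat >> go.py <<'E'
CO=np.array([3.5,-3.7])
def arcm(n,da=.4,rad=50):
    s=arm.read_state();cc=V([-40,140,129])+31*ZC;d=s["tcp_pos"]-cc;m=np.array([d@XC,d@YC]);v=m-CO;t=np.arctan2(-v[1],v[0])
    f=LEAN.inv().apply(s['contact_force']);F=np.array([-f[0],f[1]]);u=v/np.hypot(*v);tg=np.array([-np.sin(t),-np.cos(t)])
    print("r",np.hypot(*v).round(1),"t",t.round(3),"Frad,Ftan,Fz",(F@u).round(1),(F@tg).round(1),f[2].round(1),"dz",(4.5-d@ZC).round(1),'w',round(s['width'],1),'T',round(s['time_s'],1))
    for a in t+da*np.arange(1,n+1):
        q=CO+rad*np.array([np.cos(a),-np.sin(a)])-m; print(round(a,2),np.round([-q[0],q[1]],1))
E
python3 -c "
from go import *
arcm(10)"
```

```text
r 51.2 t 2.478 Frad,Ftan,Fz -0.6 4.8 -9.1 dz 0.0 w 20.4 T 12.2
2.88 [ 7.9 18.5]
3.28 [ 9.2 38.3]
3.68 [ 2.6 57.1]
4.08 [-10.7  71.8]
4.48 [-28.7  80.2]
4.88 [-48.6  80.8]
5.28 [-67.1  73.7]
5.68 [-81.5  60. ]
6.08 [-89.3  41.7]
6.48 [-89.4  21.8]
```

Converted, -81.5 mm is -3.26, 80.5 mm is 3.22.

```bash
python3 shift.py '[[0,[0.3,0.74,-0.016],[0,0,0]],[0,[0.36,1.52,-0.016],[0,0,0]],[0,[0.104,2.28,-0.016],[0,0,0]],[0,[-0.428,2.872,-0.016],[0,0,0]],[0,[-1.148,3.2,-0.016],[0,0,0]],[0,[-1.944,3.22,-0.016],[0,0,0]],[0,[-2.68,2.94,-0.016],[0,0,0]],[0,[-3.26,2.4,-0.016],[0,0,0]],[0,[-3.26,2.4,-0.016],[0,0,0]]]'; python3 -c "
from go import *
c=arm.read_camera('side');np.save('pics/side4.npy',c,allow_pickle=True)
cv2.imwrite('pics/s4.png',cv2.resize(c['image'][205:365,285:475],None,fx=4,fy=3.7,interpolation=3)[:,:,::-1])
arcm(8)"
```

```text
time_s: 12.95
tcp_pos: [540.8, 115.2, 184.6]
tool_rot: [-0.251, 2.521, 0.081]
contact_force: [-4.6, -6.4, 6.3]
width: 20.2
finger_force: 40.0
r 49.8 t -0.553 Frad,Ftan,Fz -3.5 2.8 -4.4 dz -0.2 w 20.4 T 13.0
-0.15 [ -7.  -18.6]
0.25 [ -6.1 -38.4]
0.65 [  2.5 -56.3]
1.05 [ 17.4 -69.5]
1.45 [ 36.3 -75.8]
1.85 [ 56.1 -74.2]
2.25 [ 73.7 -65.1]
2.65 [ 86.4 -49.9]
```

View pics/s4.png

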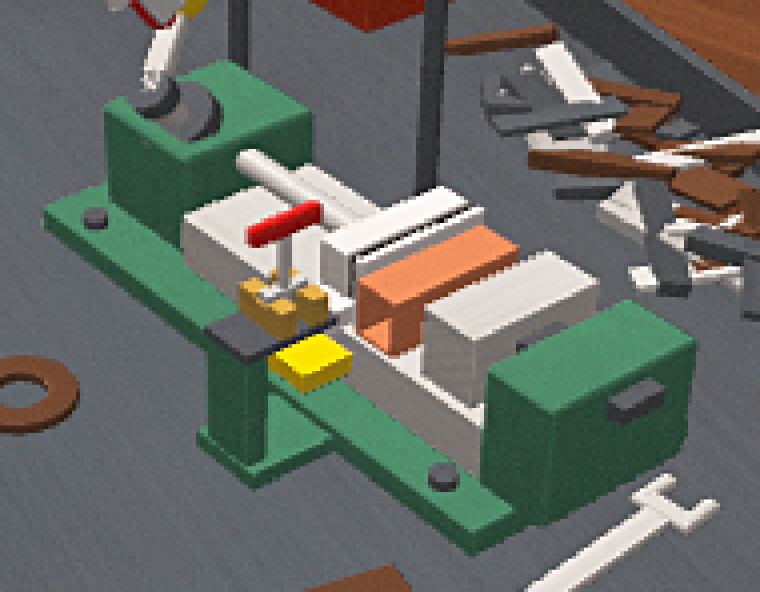

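The pin is still parked, the tongue has passed, and the jaw now touches the tube. The tube's rear top edge runs from crop (390,302) to (518,250); the rear jaw's top edge runs from (424,303) to (553,254). I'll measure the remaining gap.

```bash
python3 -c "
from go import *
c=load('side4');S=lambda x,y:(285+x/4-.37,205+y/3.7-.37)
for n,p,z in (('tube L',(390,302),100),('tube R',(518,250),100),('rear L',(424,303),110),('rear R',(553,254),110),('jaw L',(356,283),110),('jaw R',(484,212),110),('tubefrontL',(357,281),100),('tubefrontR',(483,230),100)):
  q=plane(c,S(*p),z)-[*C,0];print(n,(RV.T@q).round(1))"
```

```text
tube L [-45.3 -86.2 100. ]
tube R [ 43.4 -90.5 100. ]
rear L [ -40.7 -107.3  110. ]
rear R [  45.4 -114.4  110. ]
jaw L [-56.7 -71.5 110. ]
jaw R [ 45.3 -60.5 110. ]
tubefrontL [-46.2 -60.3 100. ]
tubefrontR [ 42.2 -63.9 100. ]
```

Converted, -75.8 mm is -3.032, -74 mm is -2.96.

```bash
python3 shift.py '[[0,[-0.28,-0.74,-0.008],[0,0,0]],[0,[-0.24,-1.52,-0.008],[0,0,0]],[0,[0.1,-2.24,-0.008],[0,0,0]],[0,[0.696,-2.78,-0.008],[0,0,0]],[0,[1.452,-3.032,-0.008],[0,0,0]],[0,[2.24,-2.96,-0.008],[0,0,0]],[0,[2.948,-2.6,-0.008],[0,0,0]]]' ; python3 -c "
from go import *
arcm(8,.1)"
```

```text
time_s: 13.58
tcp_pos: [493.5, 39.1, 141.6]
tool_rot: [-0.248, 2.519, 0.079]
contact_force: [16.2, 15.0, -0.9]
width: 20.3
finger_force: 40.0
r 50.9 t 2.269 Frad,Ftan,Fz -18.4 -4.2 11.6 dz -0.3 w 20.3 T 13.6
2.37 [3.1 4.1]
2.47 [6.4 7.8]
2.57 [ 9.3 11.9]
2.67 [11.8 16.2]
2.77 [13.9 20.8]
2.87 [15.5 25.5]
2.97 [16.6 30.4]
3.07 [17.2 35.3]
```

Converted, 4 mm is 0.16, 25.5 mm is 1.02.

```bash
python3 shift.py '[[0,[0.12,0.16,0],[0,0,0]],[0,[0.248,0.32,0],[0,0,0]],[0,[0.36,0.48,0],[0,0,0]],[0,[0.46,0.648,0],[0,0,0]],[0,[0.536,0.832,0],[0,0,0]],[0,[0.6,1.02,0],[0,0,0]]]' ; python3 -c "
from go import *
arcm(4,.1)"
```

```text
time_s: 14.08
tcp_pos: [475.0, 63.1, 132.1]
tool_rot: [-0.251, 2.523, 0.082]
contact_force: [-9.9, -9.0, 1.2]
width: 20.1
finger_force: 40.0
r 50.3 t 2.906 Frad,Ftan,Fz 10.1 -4.5 -7.6 dz -0.1 w 20.1 T 14.1
3.01 [0.6 5. ]
3.11 [ 1. 10.]
3.21 [ 1. 15.]
3.31 [ 0.4 19.9]
```

```bash
for i in 1; do python3 shift.py '[[0,[0.024,0.2,-0.012],[0,0,0]],[0,[0.048,0.4,-0.012],[0,0,0]],[0,[0.056,0.6,-0.012],[0,0,0]]]'; done | tail -0; python3 -c "
from go import *
arcm(4,.1)
c=arm.read_camera('side');np.save('pics/side5.npy',c,allow_pickle=True)
cv2.imwrite('pics/s5.png',cv2.resize(c['image'][245:345,345:475],None,fx=6,fy=6,interpolation=3)[:,:,::-1])"
```

```text
r 50.3 t -3.075 Frad,Ftan,Fz 6.5 -8.7 -0.9 dz -0.3 w 20.3 T 14.3
-2.98 [-0.9  4.9]
-2.88 [-2.   9.8]
-2.78 [-3.5 14.6]
-2.68 [-5.5 19.1]Exception ignored on flushing sys.stdout:
BrokenPipeError: [Errno 32] Broken pipe
```

View pics/s5.png

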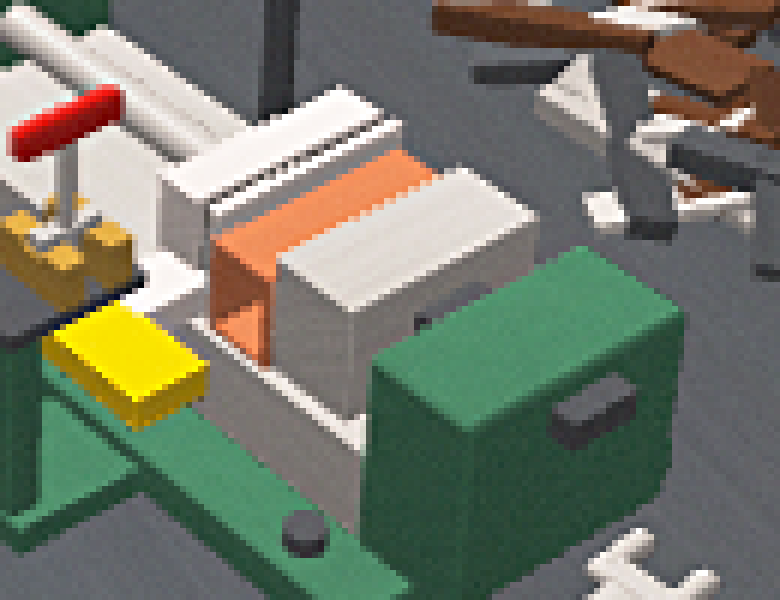

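The tube now sits flush between the jaw and the rear jaw, the visible gap is closed, and the tangential force has risen to 8.7 N. A small final nudge follows.

Converted, 5 mm is 0.2, 2.5 mm is 0.1.

```bash
python3 shift.py '[[0,[-0.008,0.1,0],[0,0,0]],[0,[-0.024,0.2,0],[0,0,0]]]'; python3 -c "
from go import *
arcm(2,.1)"
```

```text
time_s: 14.55
tcp_pos: [470.4, 82.5, 131.9]
tool_rot: [-0.252, 2.524, 0.082]
contact_force: [-6.5, -9.1, -3.6]
width: 20.3
finger_force: 40.0
r 50.2 t -2.976 Frad,Ftan,Fz 7.4 -9.0 -1.8 dz -0.3 w 20.3 T 14.6
-2.88 [-1.3  4.8]
-2.78 [-2.8  9.6]
```

```bash
python3 shift.py '[[0,[-0.024,0.1,0],[0,0,0]],[0,[-0.052,0.192,0],[0,0,0]]]'; python3 -c "
from go import *
arcm(2,.1)"
```

```text
time_s: 14.72
tcp_pos: [470.3, 87.4, 132.5]
tool_rot: [-0.252, 2.524, 0.082]
contact_force: [-8.2, -10.2, -3.0]
width: 20.1
finger_force: 40.0
r 50.2 t -2.878 Frad,Ftan,Fz 7.4 -10.6 -3.3 dz -0.2 w 20.1 T 14.7
-2.78 [-1.7  4.7]
-2.68 [-3.7  9.3]
```

```bash
python3 shift.py '[[0,[0,-0.02,0],[0,0,0]],[24,[0,-0.02,0],[0,0,0]],[30,[0,-0.02,0],[0,0,0]],[40,[0,-0.02,0],[0,0,0]],[40,[0,-0.02,0],[0,0,0]],[40,[0,-0.02,0],[0,0,0]],[40,[0,-0.02,-0.6],[0,0,0]],[40,[0,-0.02,-1.4],[0,0,0]],[40,[0,-0.02,-2.6],[0,0,0]],[40,[0,-0.02,-4],[0,0,0]],[40,[0,-0.02,-4.4],[0,0,0]],[40,[0,-0.02,-4.4],[0,0,0]]]'; python3 shift.py '[[40,[0,0,0],[0,0,0]],[40,[0,0,0],[0,0,0]],[40,[0,0,0],[0,0,0]],[40,[0,0,0],[0,0,0]]]'; python3 -c "
from go import *
for n in ('side','wrist'):
  c=arm.read_camera(n);np.save('pics/%s6.npy'%n,c,allow_pickle=True)
  print(n,[(b[0],b[1]) for b in blobs(c,red2,(285,215,420,300) if n=='side' else (250,180,400,300),25)])
a,b=load('side6'),load('wrist6')
cv2.imwrite('pics/f6.png',np.hstack([cv2.resize(a['image'][205:355,285:485],(400,300)),cv2.resize(b['image'],(400,300))])[:,:,::-1])"
```

```text
time_s: 15.72
tcp_pos: [410.6, 74.5, 227.1]
tool_rot: [-0.251, 2.514, 0.082]
contact_force: [0.1, -0.1, -0.7]
width: 40.1
finger_force: 0.0
time_s: 16.05
tcp_pos: [410.6, 74.6, 223.2]
tool_rot: [-0.252, 2.522, 0.083]
contact_force: [0.5, -0.1, -0.8]
width: 39.8
finger_force: 0.0
side [(np.int32(133), array([300.6, 237.5])), (np.int32(114), array([355.5, 265. ]))]
wrist [(np.int32(781), array([314.3, 233.1]))]
```

View pics/f6.png

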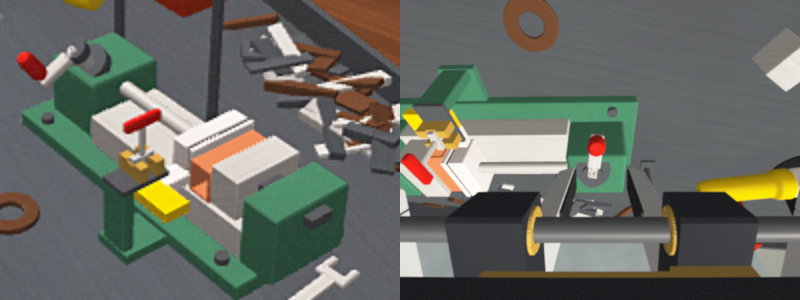

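The final views show the pin still parked at (355,265), the tube flush between the jaws, and the gripper free. One numeric check that the crank stayed where it was released, then I'll hand in.

```bash
python3 -c "
from go import *
print(tri([load('side6'),load('wrist6')],[(300.6,237.5),(314.3,233.1)]),'released at',np.array([470.3,87.4,132.5])-1*ZC)
print(arm.hand_in())"
```

```text
(array([470.55041408,  80.40746217, 128.74559106]), [0.4, 0.4]) released at [470.86156631  87.51676133 131.68084796]
the job is handed in; nothing more can be done
None
```

I handed the job in with the pin parked out, the tube gripped flush between the jaws and the gripper clear, but no verdict came back; the push was 10.6 N at the knob, and a last camera check put the knob about 7 mm behind its release point, so the crank may have slipped back about 0.14 rad or it may be measurement bias, and I saw that only as I handed in.

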